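Tighten the air fitting's nut with an adjustable wrench

TASK

The nut of the brass air fitting on the sloping console is only hand-tight: push the open mouth of the adjustable wrench lying beside it fully over the nut, and roll the wrench's knurled worm (do not force the jaw itself) until the jaw sits snugly on the flats. Only then swing the handle clockwise until the nut goes no further, which brings the red mark on the nut in line with the red mark on the panel. Leave the wrench lying on the nut and the other things on the bench where they are.

Things in the scene. Friction and masses are not known exactly. Their poses are not given: they have to be found in the camera images.
- console: fixed vacuum-unit console whose flat, grippy black panel slopes 26 degrees, low edge toward the robot. Origin on the panel's face at the nut's axis; x up the slope, y left along the panel, z square out of it. The panel spans x -115 to +100, y -255 to +85 mm; above x = +45 mm, for y from -110 to +66 mm, are low controls (gauge, knob, rocker, lamps; up to 14 mm high)
- nut_centre (a point): centre of the brass hexagon nut, on its axis, 7.5 mm above the panel; its axes turn with the nut, z along the nut's axis out of the panel. The nut is 24 mm across flats (27.7 mm over corners) and stands 1 to 14 mm above the panel; a brass hose stub, 15 mm thick and narrowing to 11 mm, rises through it to 24.5 mm
- nut_flat (a point): middle of the flat that carries the red mark, 12 mm from the nut's axis. With the nut tight this flat faces 1.64 rad from the console's x axis, counted from x toward y (nearly to the left), where a red dash is painted on the panel
- nut (a joint): turn of the nut in rad about its axis: it starts at -0.8 to -0.55 (hand-tight) and grows as the nut is turned clockwise seen from above the panel; 0 = fully tight, a hard stop. Friction 0.3 N m, so about 3 N at the handle. The marked flat faces 1.64 rad minus this value from the console's x axis
- wrench: loose steel adjustable wrench, 165 mm long, 0.15 to 0.3 kg, lying flat on the panel right of the nut. Origin on the underside, in the mouth, where the nut's axis lies when the wrench is fully home and snug; x out of the mouth, y from the fixed to the moving jaw, z up from the panel. The head is 13 mm thick; fixed jaw's face at y = -12 mm, bottom of the mouth x = -15 mm, jaw tips x = +17 mm
- wrench_handle (a point): point to grip on the handle, at x = -107.7, y = +24.6, z = +6.5 mm in the wrench's frame (same axes). The handle runs from the head in the direction 2.88 rad from the wrench's x toward its y (15 degrees off -x); here it is 20 mm wide and 9 mm thick (2 to 11 mm above the panel)
- worm_top (a point): top of the worm, at x = -34, y = +5, z = +16.3 mm in the wrench's frame (same axes): a knurled roller, 16 mm diameter, 15 mm long, axis along the wrench's y, 3.3 mm proud of the head. Press on it with closed fingertips (some 6 to 10 N) and stroke along the wrench's x: toward the mouth closes the jaw, toward the handle opens it. About 4 N of drag; it stays where it is left
- worm (a joint): turn of the worm in rad; it falls as the jaw closes, 1 mm of jaw travel for each radian, so a stroke of 18 mm (2.2 rad) moves the jaw some 2 mm
- jaw (a joint): opening between the wrench's jaws in m: 0.0278 to 0.0294 at the start, 0.024 when it meets the nut (rolled hard it gives to about 0.0235). Driven by the worm alone; it must not be pushed with the fingers
- tweezers: blue coated tweezers lying on the desk to the left of the console, 16 x 120 x 10 mm; origin at the centre of the underside. A bystander
- bottle: white squeeze bottle with a nozzle standing to the right of the console, 32 mm across, 114 mm tall; origin at the centre of its foot. A bystander
- varnish: small square-footed bottle of orange lacquer with a white cap, standing to the right of the console, 24 x 24 x 98 mm; origin at the centre of its foot. A bystander
- work_board: small blue circuit board lying on the desk to the right, 72 x 78 x 9 mm; origin at the centre of its underside. A bystander

How it is judged (in metres and radians):
On the way:
1. the wrench is on the nut and its jaw is closed snugly on the flats (opening under 24.8 mm), with the nut not yet turned (its marked flat within 4 mm of where it started) (x of nut_centre in the frame of wrench between -0.004 and 0.01 m and y of nut_centre in the frame of wrench between -0.004 and 0.005 m and z of nut_centre in the frame of wrench between 0 and 0.013 m and value of joint jaw below 0.0248 m and distance of nut_flat from where it was at the start of the episode below 0.004 m), for 0.2 s.
At the end, for the whole second after the job is handed in: The nut is turned fully tight (within 0.05 rad of its stop) and the wrench is let go and at rest on the nut, which still lies between its jaws (nut's axis within about 5 mm across and 10 mm along the mouth of the seated place) (value of joint nut above -0.05 rad and x of nut_centre in the frame of wrench between -0.004 and 0.01 m and y of nut_centre in the frame of wrench between -0.004 and 0.005 m and z of nut_centre in the frame of wrench between 0 and 0.013 m and linear speed of wrench below 0.02 m/s); the robot touches nothing.
It fails at once if the moving jaw is forced with the fingers (over 15 N) instead of being moved by its worm (contact force between the fingers and jaw above 15 N).
It fails at once if a bystander is shifted by more than 3 cm or knocked over (distance of any of tweezers, bottle, varnish, work_board from where it was at the start of the episode above 0.03 m or angle between any of bottle, varnish's own z axis and vertical above 0.5 rad).
It also fails if it takes over 67 s, if anything falls off the work surface, if the arm or the gripper's body presses on something with over 40 N, if the wrist force passes 120 N, or if a joint passes its speed limit or range.

ROBOT

A 6-joint arm with a two-finger parallel gripper is mounted at the origin on a cart in front of the work surface, level with it; the furniture and walls round the work are solid. World frame = base frame: x ahead of the robot, y to its left, z up, the work surface at z = 0. Lengths are in mm, angles in rad, forces in N, time in s.
With the tool pointing down it reaches from about 350 to 725 mm from the base axis. Payload 4.3 kg.
Tool frame: the origin (TCP) lies midway between the tips of the shut fingers; the grasp point (between the pads) lies 19 mm behind it; z points along the fingers, y is the line along which they close (so a half turn about z gives the same grasp; the last joint's range is limited). The gripper opens to 85 mm and grips with 20 to 120 N. Pads are 22 mm wide; open, the fingers measure 114 mm over their backs; the gripper's body (76 mm by 85 mm) begins 54 mm behind the grasp point. The pads swing forward as they close: fully open they stand 13 mm farther back than shut.
Start: joints at [1.227, 0.377, 0.081, 1.274, 0, 1.46], TCP at [133.218, 559.392, 231.329] pointing down, gripper open.
Joint ranges: [-2.72, 2.72], [-0.84, 1.66], [-1.02, 1.22], [-1.77, 2.12], [-1.37, 1.28], [-3.14, 3.14]. Speed limits (rad/s): [2.57, 2.57, 3.14, 3.14, 3.14, 3.14].

INTERFACE

Orientations are given as a unit quaternion [x, y, z, w].
In Python, from station import robot gives the robot as it stands. Calls block until the motion is done:
- robot.reach(position, orientation): joint-space move of the TCP to a pose.
- robot.move_linear(position, feed=150, attitude=None): straight line of the TCP; attitude=None keeps the orientation; feed is the mean speed in mm/s.
- robot.goto_joints(angles): joint-space move.
- robot.grip(opening): finger opening in mm; the grip force is fixed at half the most; returns when the fingers have stopped.
- robot.dwell(seconds).
- robot.solve_ik(position, orientation): joint angles nearest the present ones, or None.
- robot.capture(name): name is "scene" or "top" or "wrist"; returns a dict with "img" (384x512x3 uint8, red, green, blue), "K" (3x3 intrinsics, pixels), "camera_from_world" (4x4, takes a point from world to camera coordinates); the wrist camera has in their place "hand_eye" (4x4, takes a point from camera to tool coordinates, whose origin is the TCP and whose axes are the flange's). Camera axes: x right, y up, looking along -z (the intrinsics and any distortion apply to the point x, -y, -z); pixel columns grow to the right and rows downward; lengths in mm; the calibration is good to about 2 mm. A picture is of the moment at which its call begins: read the wrist's pose just before it. There is no depth.
A pose or a line that the arm cannot do raises robot.Unreachable and nothing moves.
- robot.job_done(): hands the job in; it is judged then, once.
Readings, each from a call of its own:
- robot.read_t(): time.
- robot.read_joint_positions(): joint angles.
- robot.read_joint_velocities(): joint speeds.
- robot.read_tau(): joint torques, N m.
- robot.read_eef_pos(): TCP position.
- robot.read_ee_rot(): TCP orientation.
- robot.read_contact_force(): force on the tool from outside, world axes, zero at the start.
- robot.read_moment(): the same for the moment, N m.
- robot.read_gripper_width(): finger opening in mm.
- robot.read_finger_force(): force on a finger pad.
Only numpy, scipy, OpenCV 4.12 (cv2) and the standard library are available. Lean on these libraries where they do the work, as an engineer would, in place of code of your own. Each camera call takes 0.05 s, during which the arm holds its last target. There are 200 camera calls.

## Working session

There is one attempt and no reset: what is moved stays moved. The work goes in short steps, each a Python script; the robot and the scene stay as the last script left them, time stands still between calls to the robot, and variables do not carry over. Pictures are saved under pics/ and viewed, at most 10 in all, crops included, and the job is handed in when it is done.

```bash
ls; mkdir -p pics
python3 - <<'E'
from station import robot
import cv2,numpy as np
for n in("scene","top"):
    c=robot.capture(n); cv2.imwrite(f"pics/{n}0.png",c["img"][:,:,::-1]); print(n,c["K"].tolist(),np.round(c["camera_from_world"],4).tolist(),[k for k in c])
    np.savez(f"{n}0.npz",**{k:v for k,v in c.items()})
print(robot.read_t(),robot.read_ee_rot(),robot.read_eef_pos())
s=cv2.imread("pics/scene0.png");t=cv2.imread("pics/top0.png")
cv2.imwrite("pics/both0.png",cv2.resize(np.vstack([s]),(800,600),interpolation=cv2.INTER_CUBIC))
cv2.imwrite("pics/top0b.png",cv2.resize(t,(800,600),interpolation=cv2.INTER_CUBIC))
E
```

```text
pics
scene [[389.4979520806718, 0.0, 259.43158400246625], [0.0, 389.4979520806718, 184.73246539179812], [0.0, 0.0, 1.0]] [[0.455, -0.8903, 0.0187, -290.863], [0.361, 0.2036, 0.9101, -256.4101], [-0.814, -0.4073, 0.414, -849.764], [0.0, 0.0, 0.0, 1.0]] ['img', 'K', 'camera_from_world']
top [[398.8014870940246, 0.0, 251.38056796724575], [0.0, 398.8014870940246, 195.3153649817435], [0.0, 0.0, 1.0]] [[0.0162, -0.9997, 0.019, -65.0585], [0.9894, 0.0188, 0.1441, -577.7606], [-0.1444, 0.0164, 0.9894, -1161.2418], [0.0, 0.0, 0.0, 1.0]] ['img', 'K', 'camera_from_world']
0.1 [ 1.16647829e-01  9.93172934e-01 -8.73253808e-04 -2.09663223e-04] [133.00141752 558.81781539 230.4664718 ]
```

View pics/top0b.png

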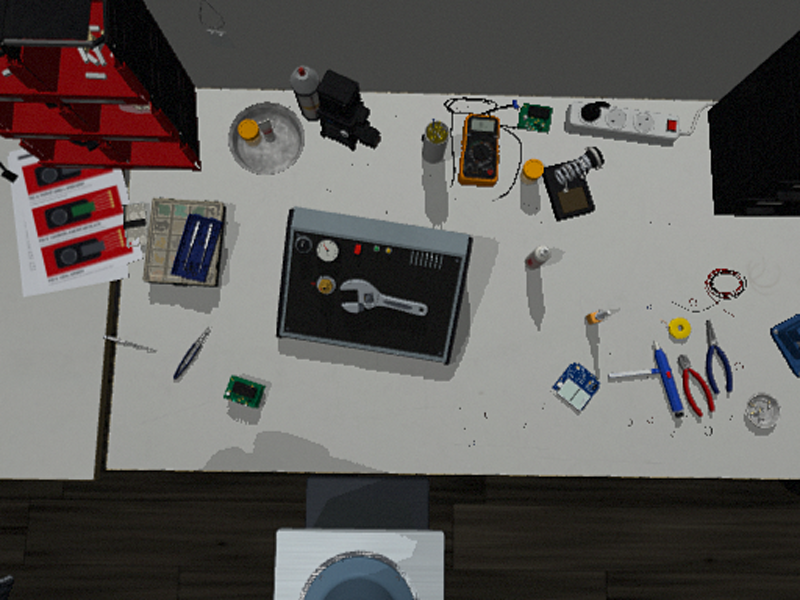

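View pics/both0.png

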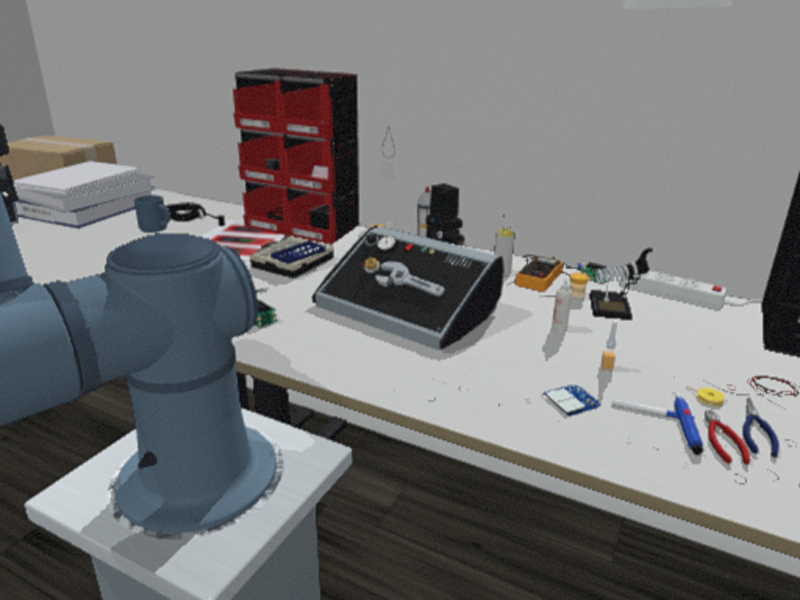

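```bash
cat > h.py <<'E'
from station import robot
import cv2,numpy as np
from scipy.spatial.transform import Rotation as R
from scipy.optimize import least_squares
def proj(K,T,P):
    p=T[:3,:3]@np.asarray(P,float)+T[:3,3]; return np.array([K[0,0]*p[0]/-p[2]+K[0,2],-K[1,1]*p[1]/-p[2]+K[1,2]])
def ray(K,T,uv):
    d=np.array([(uv[0]-K[0,2])/K[0,0],-(uv[1]-K[1,2])/K[1,1],-1]); Ri=T[:3,:3].T
    return -Ri@T[:3,3],Ri@d
def tri(obs):  # [(K,T,uv)]
    return least_squares(lambda P:np.concatenate([proj(K,T,P)-uv for K,T,uv in obs]),[450,0,80])
def onplane(K,T,uv,p0,n):
    o,d=ray(K,T,uv); return o+d*((p0-o)@n)/(d@n)
def wrist():
    p=robot.read_eef_pos();q=robot.read_ee_rot();c=robot.capture("wrist")
    M=np.eye(4);M[:3,:3]=R.from_quat(q).as_matrix();M[:3,3]=p
    return c["img"],c["K"],np.linalg.inv(M@c["hand_eye"]),c
def console_R(yaw): return (R.from_euler("z",yaw)*R.from_euler("y",-np.deg2rad(26))).as_matrix()
E
python3 - <<'E'
from h import *
C={n:np.load(n+"0.npz") for n in("scene","top")}
s=.64
for nm,t,c in [("nut",(325,284),(371,264)),("TR",(471,236),(503,257)),("BR",(447,362),(438,345)),("TL",(291,208),(360,228)),("BL",(278,337),(316,297))]:
    r=tri([(C["top"]["K"],C["top"]["camera_from_world"],np.array(t)*s),(C["scene"]["K"],C["scene"]["camera_from_world"],np.array(c)*s)]); print(nm,r.x.round(1),r.cost.round(2))
print(robot.capture("wrist")["hand_eye"].round(3).tolist())
E
```

```text
nut [610.8  72.9  82.9] 0.02
TR [ 699.1 -196.7  121.7] 0.36
BR [ 471.1 -159.9   12.7] 1.55
TL [738.8 149.3 116. ] 31.43
BL [517.6 163.6  20.1] 2.28
[[-0.001, 0.949, 0.315, 82.599], [1.0, 0.0, 0.0, -0.794], [0.0, 0.315, -0.949, -143.444], [0.0, 0.0, 0.0, 1.0]]
```

```bash
cat >> h.py <<'E'
def tool_R(Rc,ang=0):  # tool z into panel; tool x = -console x turned by ang about console z
    return Rc@R.from_euler("z",ang).as_matrix()@np.diag([-1,1,-1.])
def quat(M): return R.from_matrix(M).as_quat()
E
python3 - <<'E'
from h import *
Rc=console_R(-0.143); o=np.array([611,73,82.])-Rc[:,2]*20
T=tool_R(Rc); print(o)
for h in(160,140):
    P=o+Rc@[0,-45,h]
    try: robot.reach(P,quat(T));break
    except robot.Unreachable as e: print(h,e)
robot.dwell(.3)
im,K,W,c=wrist(); np.savez("w1.npz",img=im,K=K,W=W); print(K,[k for k in c], robot.read_eef_pos(), P, robot.read_t())
cv2.imwrite("pics/w1.png",cv2.resize(im[:,:,::-1],(800,600),interpolation=cv2.INTER_CUBIC))
E
```

```text
[619.67793307  71.75052711  64.02411907]
[[289.89903745   0.         252.09916825]
 [  0.         289.89903745 190.14084459]
 [  0.           0.           1.        ]] ['img', 'K', 'hand_eye'] [543.86752788  37.45824425 207.81642154] [543.84137762  37.20562919 207.83116648] 2.85
```

View pics/w1.png

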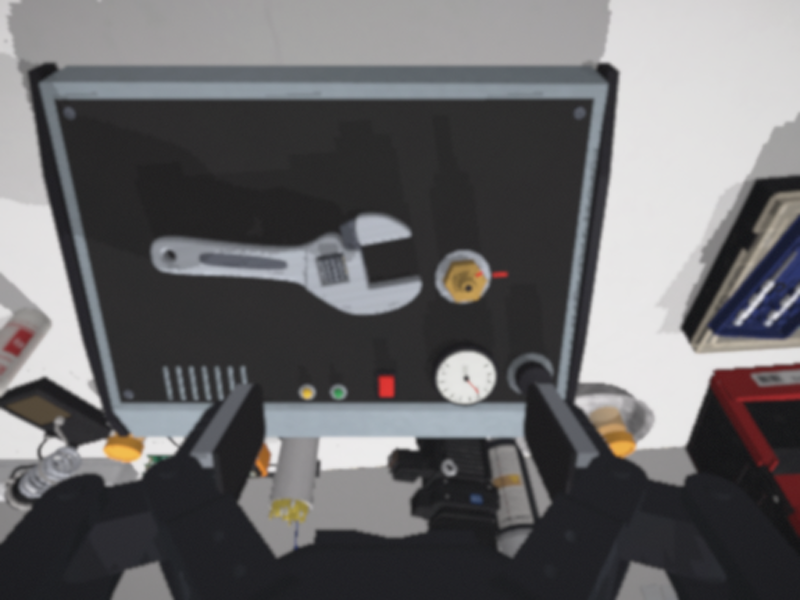

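Run:
```python
from h import *
d=np.load("w1.npz");im,K,W=d["img"],d["K"],d["W"]
s=.64
pix=np.array([(57,98),(607,98),(579,402),(118,402)])*s
obj=np.array([(-115,-255,0),(-115,85,0),(100,85,0),(100,-255,0)],float)
ok,rv,tv=cv2.solvePnP(obj,pix,K,None); pr,_=cv2.projectPoints(obj,rv,tv,K,None)
print((pr[:,0]-pix).round(2))
F=np.diag([1,-1,-1.]); Rcam=F@cv2.Rodrigues(rv)[0]; tc=F@tv[:,0]
Rw=W[:3,:3].T@Rcam; ow=W[:3,:3].T@(tc-W[:3,3]); print("o",ow,R.from_matrix(Rw).as_euler("ZYX",degrees=True))
# fixed-tilt fit with all
def f(p):
    Rc=console_R(p[3]); return np.concatenate([proj(K,W,p[:3]+Rc@q)-u for q,u in zip(obj,pix)])
r=least_squares(f,[619,71,64,-.14]);print(r.x,r.fun.round(1))
u0=proj(K,W,r.x[:3]+console_R(r.x[3])@[0,0,24.5]);print("stub",u0/s, "nut", proj(K,W,r.x[:3]+console_R(r.x[3])@[0,0,7.5])/s)
cv2.imwrite("pics/w1c.png",cv2.resize(im[130:205,190:330,::-1],(800,429),interpolation=cv2.INTER_CUBIC))
```

```text
[[ 1.51 -1.14]
 [ 1.11 -2.5 ]
 [-4.26  1.1 ]
 [ 1.07  3.31]]
o [621.01919214  75.25841795  66.79490947] [ -7.89624726 -28.16513967  -0.53378639]
[ 6.21768829e+02  7.44087198e+01  6.77791150e+01 -1.38487576e-01] [-0.8 -0.2  2.9 -1.8 -5.8  0.9  3.3  1.6]
stub [469.32821664 287.49415945] nut [465.39470721 280.07773626]
```

View pics/w1c.png

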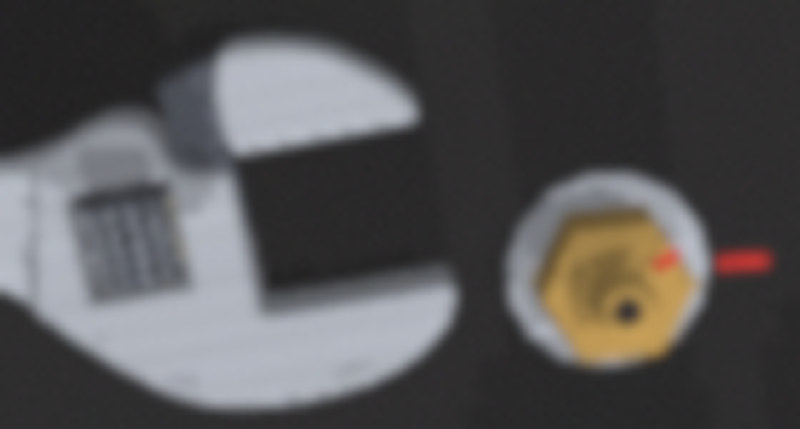

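```bash
cat >> h.py <<'E'
def wpt(o,Rc,w,q):  # wrench pose w=(x,y,th) on panel, q in wrench frame
    c,s=np.cos(w[2]),np.sin(w[2]); return o+Rc@[w[0]+c*q[0]-s*q[1],w[1]+s*q[0]+c*q[1],q[2]]
def fitwrench(o,Rc,K,W,obs,g=None,th=1.7,loss="linear"):
    # obs: list of (name->point function of g, pixel)
    f=lambda p:np.concatenate([proj(K,W,wpt(o,Rc,p,q(p[3]*10)))-u for q,u in obs])
    return least_squares(f,[0,-50,th,2.86],x_scale=[1,1,.01,.1],loss=loss)
E
python3 - <<'E'
from h import *
d=np.load("w1.npz");K,W=d["K"],d["W"]
cp=lambda u,v:np.array([190+u/5.714,130+v/5.714])
yaw=-.143;Rc=console_R(yaw)
# origin: fix with w1 pixels + top/scene
C={n:np.load(n+"0.npz") for n in("scene","top")}
def f(o):
    r=[proj(K,W,o+Rc@[0,0,24.5])-cp(628,313),proj(K,W,o+Rc@[0,0,14])-cp(617,285)]
    for n,u in(("top",(325,284)),("scene",(371,264))):
        r.append(proj(C[n]["K"],C[n]["camera_from_world"],o+Rc@[0,0,14])-np.array(u)*.64)
    return np.concatenate(r)
r=least_squares(f,[620,72,66]);o=r.x;print(o,r.fun.round(2))
obs=[(lambda g:[-15,-12,13],cp(262,311)),(lambda g:[-15,-12+g,13],cp(236,160)),(lambda g:[-34,5,16.3],cp(130,243)),
 (lambda g:[17,-12,13],cp(456,290)),(lambda g:[17,-12+g,13],cp(418,124))]
r=fitwrench(o,Rc,K,W,obs);w=r.x;print(w,r.fun.round(2))
for q in([-107.7,24.6,6.5],): print("handle px/.64",proj(K,W,wpt(o,Rc,w,q))/.64)
np.savez("est.npz",o=o,yaw=yaw,w=w)
# flat angle: hex corners at z=14
n=Rc[:,2];L=[Rc.T@(onplane(K,W,cp(*u),o+14*n,n)-o) for u in((572,210),(645,210),(692,285),(662,358),(578,362),(537,280))]
L=np.array(L)[:,:2];ctr=L.mean(0);a=np.arctan2(*(L-ctr).T[::-1]);print(ctr,np.hypot(*(L-ctr).T).round(1),"corner ang mod60",np.angle(np.exp(6j*a).mean())/6, (a%(np.pi/3)).round(2))
m=Rc.T@(onplane(K,W,cp(667,262),o+14*n,n)-o);print("mark",m,np.arctan2(m[1]-ctr[1],m[0]-ctr[0]))
for ang in(-1.74,1.40):
    hp=wpt(o,Rc,w,[-107.7,24.6,0]);print(ang,[robot.solve_ik(hp+Rc[:,2]*h,quat(tool_R(Rc,ang))) for h in(3,80)])
E
```

```text
[617.71507575  73.29870635  71.56412136] [-0.28 -1.01  0.04  0.85 -0.33 -0.45 -0.35 -0.49]
[ -9.58083591 -49.7347979    1.73424616   2.88642386] [ 0.63  0.43 -0.04 -0.55  1.77  0.22 -2.38 -0.78 -0.01  0.55]
handle px/.64 [220.47939691 255.17210009]
[-0.91431923 -0.54394075] [15.9 14.4 13.8 16.5 15.6 13.8] corner ang mod60 -0.46660667378847664 [0.54 0.72 0.52 0.59 0.66 0.46]
mark [-5.12831869  8.54046946 14.        ] 2.005125770797255
-1.74 [array([-0.2832295 ,  0.21673476, -0.75280216,  0.15134867,  0.0613097 ,
        1.61380406]), array([-0.29472207,  0.05109259, -0.7254765 ,  0.34497785,  0.06630427,
        1.60343242])]
1.4 [array([-0.2832295 ,  0.21673476, -0.75280216,  0.15134867,  0.0613097 ,
       -1.52619594]), array([-0.29472207,  0.05109259, -0.7254765 ,  0.34497785,  0.06630427,
       -1.53656758])]
```

Run:
```python
from h import *
e=np.load("est.npz");o,w=e["o"],e["w"];Rc=console_R(float(e["yaw"]))
ang=w[2]+2.88-2*np.pi
T=tool_R(Rc,ang);hp=wpt(o,Rc,w,[-107.7,24.6,0])
robot.reach(hp+Rc[:,2]*60,quat(T)); robot.grip(45); robot.dwell(.3)
im,K,W,c=wrist(); np.savez("w2.npz",img=im,K=K,W=W); print(robot.read_t(),robot.read_contact_force())
b=cv2.resize(im[:,:,::-1],(800,600),interpolation=cv2.INTER_CUBIC);cv2.imwrite("pics/w2.png",b)
for nm,q in dict(c1=[-15,-12,13],c2=[-15,16.9,13],t1=[17,-12,13],worm=[-34,5,16.3],h=[-107.7,24.6,11]).items(): print(nm,proj(K,W,wpt(o,Rc,w,q))/.64)
print("nut14",proj(K,W,o+Rc@[0,0,14])/.64,"stub",proj(K,W,o+Rc@[0,0,24.5])/.64)
```

```text
4.9583 [-0.77260789 -1.12923068 -0.49162655]
c1 [426.24056132  95.55701982]
c2 [354.66048013 116.35417048]
t1 [405.46497767   3.44445582]
worm [396.46738325 157.26725171]
h [396.47675678 330.32790322]
nut14 [ 398.80706771 -101.72870299] stub [ 399.10666024 -118.77532432]
```

View pics/w2.png

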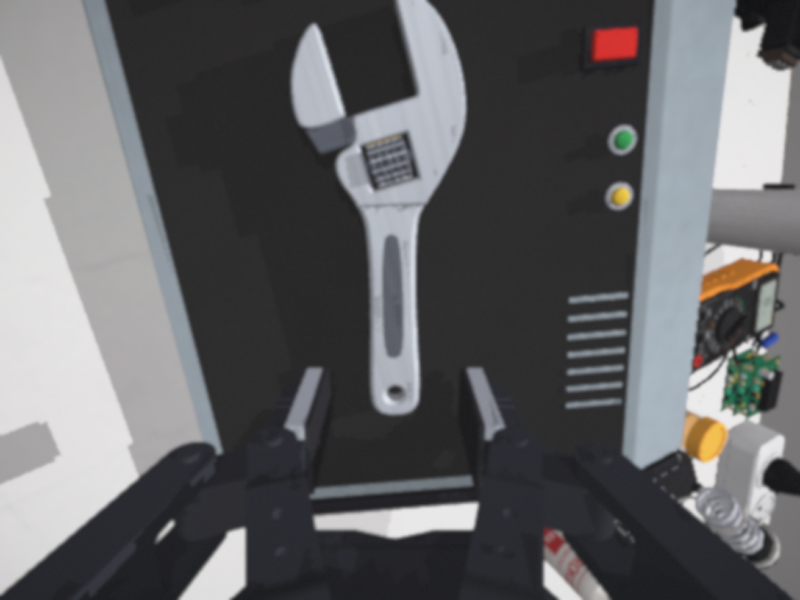

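Run:
```python
from h import *
e=np.load("est.npz");Rc=console_R(float(e["yaw"]))
d1,d2=np.load("w1.npz"),np.load("w2.npz")
cp=lambda u,v:np.array([190+u/5.714,130+v/5.714]); s2=lambda u,v:np.array([u,v])*.64
Q=[lambda g:[-15,-12,13],lambda g:[-15,-12+g,13],lambda g:[-34,5,16.3],lambda g:[17,-12+g,13]]
u1=[cp(262,311),cp(236,160),cp(130,243),None]; u2=[s2(416,95),s2(347,117),s2(389,160),None]
C={n:np.load(n+"0.npz") for n in("scene","top")}
for use in(0,1):
  def f(p):
    o=p[:3];w=p[3:6];g=p[6]*10;r=[]
    for q,a,b in zip(Q,u1,u2):
        P=wpt(o,Rc,w,q(g))
        if a is not None:r.append(proj(d1["K"],d1["W"],P)-a)
        if b is not None:r.append(proj(d2["K"],d2["W"],P)-b)
    r+=[proj(d1["K"],d1["W"],o+Rc@[0,0,24.5])-cp(628,313),proj(d1["K"],d1["W"],o+Rc@[0,0,14])-cp(617,285)]
    a=.5*(wpt(o,Rc,w,[-98.4,22.1,11])+wpt(o,Rc,w,[-117.0,27.1,11])); r.append((proj(d2["K"],d2["W"],a)-s2(394.5,330))[:1])
    if use:
      for n,u in(("top",(325,284)),("scene",(371,264))): r.append(proj(C[n]["K"],C[n]["camera_from_world"],o+Rc@[0,0,14])-np.array(u)*.64)
    return np.concatenate(r)
  r=least_squares(f,[618,73,69,-9,-50,1.73,2.86],x_scale=[1,1,1,1,1,.01,.1]);print(r.x.round(3),r.fun.round(1))
  o=r.x[:3]
  np.savez("est.npz",o=o,yaw=e["yaw"],w=r.x[3:])
```

```text
[610.511  72.748  79.319 -10.97  -48.64    1.765   2.696] [ 0.  -0.4  0.9 -0.7 -1.4 -0.3  0.3 -0.2 -0.1 -0.4 -0.6  0.  -0.1 -0.9
  0.1  0.9  0. ]
[612.095  72.688  77.763 -11.482 -48.758   1.763   2.717] [ 0.1 -0.8  1.  -0.4 -1.2 -0.8  0.7 -0.   0.2 -0.8 -0.3 -0.2 -0.3 -0.8
 -0.1  1.   0.  -0.4  1.1 -1.  -1.6]
```

```bash
cat >> h.py <<'E'
def press(P,n,fmax,step=1.,maxd=30,feed=30):
    """step from P along -n till force along n rises by fmax; returns list of (depth,force)"""
    robot.dwell(.1); f0=robot.read_contact_force()@n; log=[]
    k=0.
    while k<maxd:
        k+=step; robot.move_linear(P-n*k,feed=feed); f=robot.read_contact_force()@n-f0; log.append((k,round(float(f),1),round(float((robot.read_eef_pos()-P)@n),2)))
        if f>fmax: break
    return log
E
python3 - <<'E'
from h import *
e=np.load("est.npz");o,w=e["o"],e["w"];Rc=console_R(float(e["yaw"]));n=Rc[:,2]
T=tool_R(Rc,w[2]+2.88-2*np.pi)
P=wpt(o,Rc,w,[-107.7,24.6,0])+Rc@[32,0,12]
robot.grip(0); robot.move_linear(P,feed=150,attitude=quat(T))
l=press(P,n,8,1,30);print(l[-6:],robot.read_t())
p=robot.read_eef_pos();print("height of TCP in est frame",(p-o)@n, p)
robot.move_linear(P); print(robot.read_t())
E
```

```text
[(5.0, 0.5, -5.07), (6.0, -0.3, -6.06), (7.0, -0.5, -7.06), (8.0, -0.2, -8.05), (9.0, 1.5, -8.99), (10.0, 14.0, -9.05)] 8.55
height of TCP in est frame 2.9542591422499167 [603.33693721 -86.87349293  87.91247229]
8.8
```

Run:
```python
from h import *
e=np.load("est.npz");Rc=console_R(float(e["yaw"]));n=Rc[:,2]
pt=np.array([603.337,-86.873,87.912])
d1,d2=np.load("w1.npz"),np.load("w2.npz")
cp=lambda u,v:np.array([190+u/5.714,130+v/5.714]); s2=lambda u,v:np.array([u,v])*.64
Q=[lambda g:[-15,-12,13],lambda g:[-15,-12+g,13],lambda g:[-34,5,16.3]]
u1=[cp(262,311),cp(236,160),cp(130,243)]; u2=[s2(416,95),s2(347,117),s2(389,160)]
C={k:np.load(k+"0.npz") for k in("scene","top")}
def f(p):
    o=p[:3];w=p[3:6];g=p[6]*10;r=[]
    W1=d1["W"].copy();W2=d2["W"].copy();W1[:3,3]+=p[7:10];W2[:3,3]+=p[7:10]
    for q,a,b in zip(Q,u1,u2):
        P=wpt(o,Rc,w,q(g)); r+=[proj(d1["K"],W1,P)-a,proj(d2["K"],W2,P)-b]
    r+=[proj(d1["K"],W1,o+Rc@[0,0,24.5])-cp(628,313),proj(d1["K"],W1,o+Rc@[0,0,14])-cp(617,285)]
    r.append((proj(d2["K"],W2,wpt(o,Rc,w,[-107.7,24.6,11]))-s2(394.5,330))[:1])
    for k,u in(("top",(325,284)),("scene",(371,264))): r.append((proj(C[k]["K"],C[k]["camera_from_world"],o+Rc@[0,0,14])-np.array(u)*.64)*.7)
    r+=[p[7:10]/1.5,[(g-28.6)/.5,(o-pt)@n/.2]]
    return np.concatenate(r)
r=least_squares(f,[611,73,79,-9,-50,1.73,2.86,0,0,0],x_scale=[1,1,1,1,1,.01,.1,1,1,1]);print(r.x.round(3),r.fun.round(1))
np.savez("est.npz",o=r.x[:3],yaw=e["yaw"],w=r.x[3:7],cam=r.x[7:10])
```

```text
[ 6.09772e+02  7.25780e+01  7.99060e+01 -1.03590e+01 -4.79950e+01
  1.76100e+00  2.79700e+00  1.49000e-01 -1.92000e-01 -8.30000e-01] [ 0.5  0.3  1.4 -0.5 -1.  -0.7 -0.9  0.4  0.4  0.2 -0.3  0.1 -0.2 -0.8
  0.   1.  -0.1 -0.3  1.2 -0.9 -1.4  0.1 -0.1 -0.6 -1.3 -0.1]
```

```bash
cat >> h.py <<'E'
def load():
    e=np.load("est.npz"); return e["o"],console_R(float(e["yaw"])),e["w"],e["cam"]
GQ=[-107.7,24.6]
def wpose(o,Rc,w,q=GQ,z=1.5):
    """TCP pose that puts the gripped wrench at w"""
    return wpt(o,Rc,w,[q[0],q[1],z]),quat(tool_R(Rc,w[2]+2.88-2*np.pi))
E
python3 - <<'E'
from h import *
o,Rc,w,cam=load();n=Rc[:,2]
d=np.load("w1.npz");K,W=d["K"],d["W"].copy();W[:3,3]+=cam
cp=lambda u,v:np.array([190+u/5.714,130+v/5.714])
L=np.array([Rc.T@(onplane(K,W,cp(*u),o+14*n,n)-o) for u in((572,210),(645,210),(692,285),(662,358),(578,362),(537,280),(667,262))])[:,:2]
m=L[6];L=L[:6];ctr=L.mean(0);a=np.arctan2(*(L-ctr).T[::-1]);print(ctr,np.hypot(*(L-ctr).T).round(1),(a%(np.pi/3)).round(2))
P,q=wpose(o,Rc,w)
robot.grip(42)
robot.reach(P+n*30,q); robot.move_linear(P,feed=80); print(robot.read_contact_force())
robot.grip(5); robot.dwell(.2); print(robot.read_gripper_width(),robot.read_finger_force(),robot.read_contact_force())
im,K,W,c=wrist(); np.savez("w3.npz",img=im,K=K,W=W); W[:3,3]+=cam
cv2.imwrite("pics/w3.png",cv2.resize(im[:,:,::-1],(800,600),interpolation=cv2.INTER_CUBIC))
for nm,qq in dict(c1=[-15,-12,13],c2=[-15,16,13],t1=[17,-12,13],worm=[-34,5,16.3]).items(): print(nm,proj(K,W,wpt(o,Rc,w,qq))/.64)
print("nut",proj(K,W,o+Rc@[0,0,14])/.64,robot.read_t())
E
```

```text
[-1.0162495  -0.50911817] [15.3 13.9 13.3 15.9 15.  13.3] [0.54 0.72 0.52 0.59 0.66 0.46]
[-0.32407382  0.66368799 -0.29410451]
18.247934949701087 59.239002178569535 [-1.45966604  0.09558293  0.14846789]
c1 [440.92309044  74.5796371 ]
c2 [340.56718001 104.04846343]
t1 [411.24744873 -64.56513382]
worm [397.68518524 163.89356714]
nut [ 411.57119873 -223.33824157] 10.6667
```

View pics/w3.png

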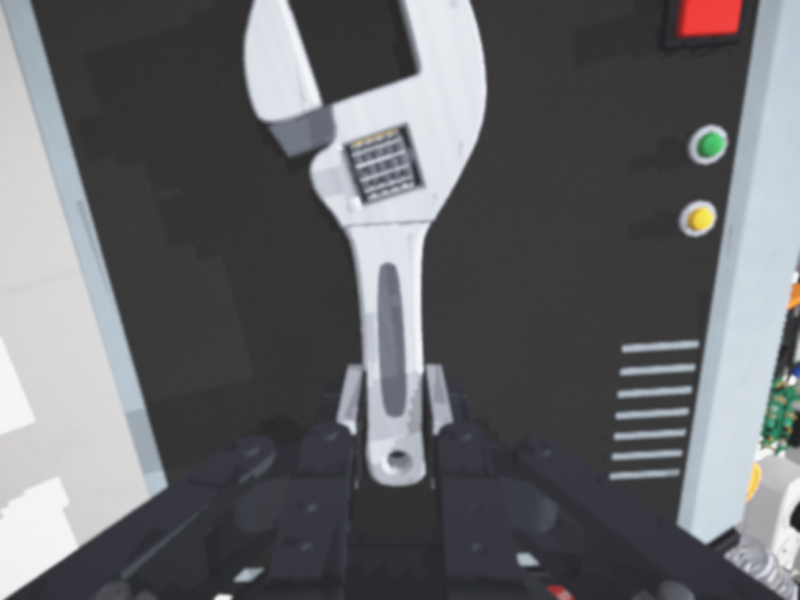

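Run:
```python
from h import *
o,Rc,w,cam=load();n=Rc[:,2]
d=np.load("w3.npz");K,W=d["K"],d["W"].copy();W[:3,3]+=cam
s2=lambda u,v:np.array([u,v])*.64
def f(p):
    g=p[3]*10
    r=[proj(K,W,wpt(o,Rc,p,q))-s2(*u) for q,u in(([-15,-12,13],(419,73)),([-15,g-12,13],(321,106)),([-34,5,16.3],(384,163)))]
    a,b=[proj(K,W,wpt(o,Rc,p,[-x*.9659,x*.2588,11])) for x in(105.,125.)]
    t=(400*.64-a[1])/(b[1]-a[1]); return np.concatenate(r+[[a[0]+t*(b[0]-a[0])-395.5*.64]])
r=least_squares(f,w,x_scale=[1,1,.01,.1]);print(w,r.x,r.fun.round(2)); w=r.x
# wrench point under TCP, and tool angle vs wrench
p=robot.read_eef_pos();M=R.from_quat(robot.read_ee_rot()).as_matrix();l=(Rc.T@(p-o))
tx=Rc.T@M[:,0];ta=np.arctan2(tx[1],tx[0]);c,s=np.cos(w[2]),np.sin(w[2]);D=l[:2]-w[:2]
q=[c*D[0]+s*D[1],-s*D[0]+c*D[1]];print("grip pt in wrench",q,"off line",q[0]*.2588+q[1]*.9659,"tool-wrench ang",ta-w[2], "ideal",2.88-np.pi,l)
dth=ta-w[2]
# pre-entry
th=1.656;c,s=np.cos(th),np.sin(th);wt=np.array([-(c*33-s*1.8),-(s*33+c*1.8),th])
P=wpt(o,Rc,wt,[q[0],q[1],l[2]]);T=tool_R(Rc,th+dth-np.pi)
robot.move_linear(P,feed=30,attitude=quat(T)); print(robot.read_contact_force(),robot.read_gripper_width())
robot.grip(40); robot.move_linear(P+T@[-15,0,-105],feed=150); robot.dwell(.3)
im,K,W,_=wrist();np.savez("w4.npz",img=im,K=K,W=W);W[:3,3]+=cam
np.savez("st.npz",wt=wt,q=q,dth=dth,z=l[2])
u=proj(K,W,wpt(o,Rc,wt,[5,2,13]));print(u,proj(K,W,o+Rc@[0,0,14]))
cv2.imwrite("pics/w4.png",cv2.resize(im[0:150,150:350,::-1],(800,600),interpolation=cv2.INTER_CUBIC));print(robot.read_t())
```

```text
[-10.35885875 -47.99514079   1.76067865   2.79697934] [-17.19255794 -47.79954621   1.84927158   2.7923246 ] [-0.04 -1.95  0.75  1.86 -0.12  0.12 -0.73]
grip pt in wrench [np.float64(-107.19698929432688), np.float64(27.48314434626281)] off line -1.1966117053165455 tool-wrench ang -0.3501486241809506 ideal -0.2615926535897932 [ -14.14955742 -158.42168633    1.62418226]
[-4.32730863 -0.27507854  0.90876812] 18.260394863166177
[234.65840886  23.14291605] [220.25221574 -20.18622566]
12.9167
```

View pics/w4.png

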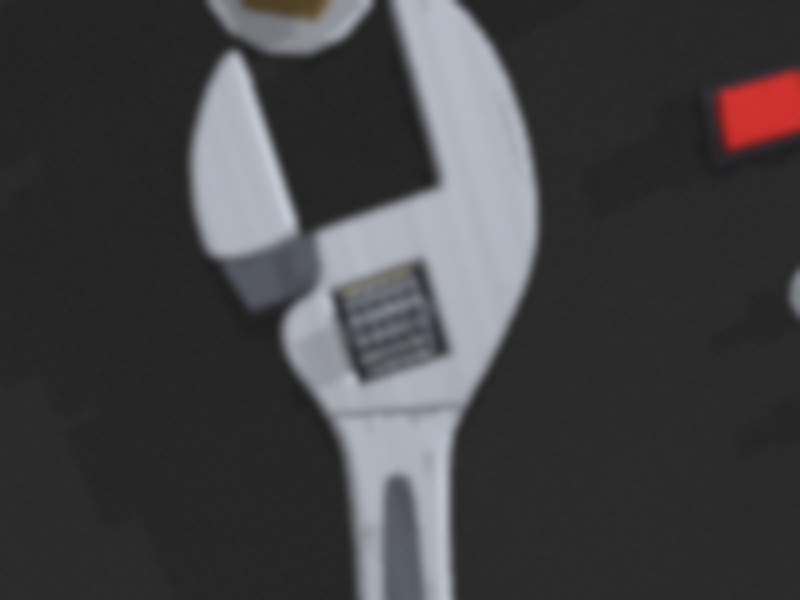

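Run:
```python
from h import *
o,Rc,_,cam=load();st=np.load("st.npz");wt=st["wt"]
d=np.load("w4.npz");K=d["K"];n=Rc[:,2]
cc=lambda u,v:np.array([150+u/4,v/4])
for cm in(0,1):
  W=d["W"].copy();W[:3,3]+=cam*cm
  pl=lambda u,v,z:(Rc.T@(onplane(K,W,cc(u,v),o+z*n,n)-o))[:2]
  A,B=pl(440,186,13),pl(394,5,13);C2=pl(299,237,13);Tj=pl(243,60,13);Wm=pl(392,320,16.3)
  an=lambda a,b:np.arctan2(*(b-a)[::-1])
  H1,H2=(pl(345,430,11)+pl(452,430,11))/2,(pl(362,590,11)+pl(453,590,11))/2
  print("fixed face th",an(A,B),"mouth bottom th",an(A,C2)-np.pi/2,"moving",an(C2,Tj),"gap",np.hypot(*(C2-A)),"handle dir->th",an(H1,H2)+2*np.pi-2.88,"worm-A",an(Wm,A)-np.arctan2(-17,19),np.hypot(*(Wm-A)),"exp",np.hypot(19,17))
  print("commanded",wt, "A",A)
  f=lambda p:np.concatenate([proj(K,W,wpt(o,Rc,p,q))-u for q,u in(([-15,-12,13],cc(440,186)),([-15,p[3]*10-12,13],cc(299,237)),([-34,5,16.3],cc(392,320)),([17,-12,13],proj(K,W,o+Rc@np.r_[A+(B-A)/np.hypot(*(B-A))*32,13])))])
  r=least_squares(f,[*wt,2.8],x_scale=[1,1,.01,.1]);print(r.x,r.fun.round(1))
  # washer arc: points
  print("washer",[pl(*u,1).round(1) for u in((295,53),(215,5),(368,15))])
```

```text
fixed face th 1.587228649295918 mouth bottom th -4.66096646042573 moving 1.6110755895464333 gap 27.712761232687562 handle dir->th 1.6227130411484918 worm-A 1.6696714283724847 24.966698769884164 exp 25.495097567963924
commanded [  4.60179068 -32.72710685   1.656     ] A [ 16.00903911 -48.12597545]
[  4.06059578 -33.81119707   1.62137136   2.85007396] [ 1.1 -0.2  0.   0.1 -0.7 -0.2 -0.4  0.3]
washer [array([ -3.9, -17.5]), array([-15.9,  -6.1]), array([ 11.1, -15.2])]
fixed face th 1.5872286492959171 mouth bottom th -4.660966460425729 moving 1.6110755895464322 gap 27.797717173863706 handle dir->th 1.6227130411484891 worm-A 1.6696595464263222 25.042902746730366 exp 25.495097567963924
commanded [  4.60179068 -32.72710685   1.656     ] A [ 16.02541488 -47.56507871]
[  4.0665716  -33.26333862   1.62099249   2.85688024] [ 1.  -0.2  0.   0.1 -0.7 -0.3 -0.4  0.3]
washer [array([ -3.9, -16.9]), array([-16. ,  -5.5]), array([ 11.1, -14.5])]
```

Run:
```python
from h import *
o,Rc,_,cam=load();st=np.load("st.npz");wt=st["wt"];q=st["q"];n=Rc[:,2];z=float(st["z"])
T0=tool_R(Rc,wt[2]+float(st["dth"])-np.pi);P0=wpt(o,Rc,wt,[*q,z])
robot.move_linear(P0,feed=150); robot.grip(5); robot.dwell(.1); print(robot.read_gripper_width())
w=np.array([4.07,-33.3,1.621]);l=Rc.T@(P0-o);D=l[:2]-w[:2];c,s=np.cos(w[2]),np.sin(w[2])
q=[c*D[0]+s*D[1],-s*D[0]+c*D[1]];dth=wt[2]+float(st["dth"])-w[2];print(q,dth)
nut=np.array([.5,.2]);th=1.64;c,s=np.cos(th),np.sin(th)
f0=robot.read_contact_force()
def pose(nx,ny,th=th,dz=0):
    w=[nut[0]-(c*nx-s*ny),nut[1]-(s*nx+c*ny),th]; return wpt(o,Rc,w,[*q,z+dz]),quat(tool_R(Rc,th+dth-np.pi)),w
for nx in(33,26,20,15,10,6,3,1,0,-1,-2,-3):
    P,Q,w=pose(nx,1.8);robot.move_linear(P,feed=30,attitude=Q)
    F=Rc.T@(robot.read_contact_force()-f0); Fw=[c*F[0]+s*F[1],-s*F[0]+c*F[1],F[2]];print(nx,np.round(Fw,1))
    if Fw[0]<-18 or abs(Fw[1])>15:break
np.savez("st2.npz",w=w,q=q,dth=dth,z=z,th=th,nut=nut)
print(robot.read_t())
```

```text
18.037499838703635
[np.float64(-107.5475668044761), np.float64(23.155314065329126)] -0.3151486241809507
33 [-1.7  2.3  3. ]
26 [-0.8  0.9  1.3]
20 [-1.   1.1  2. ]
15 [-1.9  0.4  2.6]
10 [-1.9  1.   3.1]
6 [-2.5 -0.1  3.3]
3 [-2.2  0.5  3.6]
1 [-3.2  0.7  3.8]
0 [-3.1  0.9  2.7]
-1 [-2.6  1.1  3.9]
-2 [-4.1  0.3  4.2]
-3 [-4.6  0.8  4.3]
17.5917
```

Run:
```python
from h import *
o,Rc,_,cam=load();st=np.load("st2.npz");q=st["q"];n=Rc[:,2];z=float(st["z"]);th=float(st["th"]);dth=float(st["dth"]);nut=st["nut"];c,s=np.cos(th),np.sin(th)
f0=robot.read_contact_force()
for nx in np.arange(-3.5,-9,-.5):
    w=[nut[0]-(c*nx-s*1.8),nut[1]-(s*nx+c*1.8),th];P=wpt(o,Rc,w,[*q,z]);robot.move_linear(P,feed=30)
    F=Rc.T@(robot.read_contact_force()-f0); Fw=[c*F[0]+s*F[1],-s*F[0]+c*F[1],F[2]];print(nx,np.round(Fw,1))
    if Fw[0]<-8 or abs(Fw[1])>15:break
T=tool_R(Rc,th+dth-np.pi)
robot.grip(40); robot.move_linear(P+T@[0,0,-115],feed=150); robot.move_linear(P+T@[45,0,-115],feed=150);robot.dwell(.3)
im,K,W,_=wrist();np.savez("w5.npz",img=im,K=K,W=W);W[:3,3]+=cam
np.savez("st2.npz",w=w,q=q,dth=dth,z=z,th=th,nut=nut)
u=proj(K,W,o+Rc@[0,0,14]);print(u,proj(K,W,wpt(o,Rc,w,[-34,5,16.3])),robot.read_t())
x0=int(np.clip(u[0]-90,0,332));y0=int(np.clip(u[1]-50,0,249));print(x0,y0)
cv2.imwrite("pics/w5.png",cv2.resize(im[y0:y0+135,x0:x0+180,::-1],(800,600),interpolation=cv2.INTER_CUBIC))
```

```text
-3.5 [-1.7  0.5 -1. ]
-4.0 [-2.7  1.2 -0.1]
-4.5 [-3.6  1.   0.7]
-5.0 [-3.9  1.  -1.4]
-5.5 [-6.   1.1  0.3]
-6.0 [-6.7  1.9  0.2]
-6.5 [-8.2  1.4  0.1]
[239.94329793 122.02403158] [247.20899007 154.34139968] 21.4
149 72
```

View pics/w5.png

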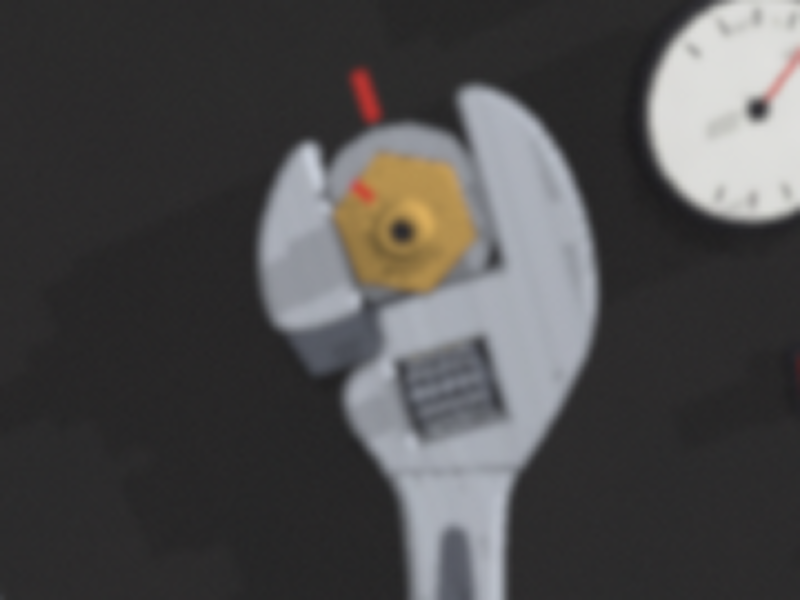

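```bash
cat > stroke.py <<'E'
from h import *
import sys
def strokes(wc,th,N,target=8,zs=19.):
    """wc: worm centre (console xy), th: wrench heading"""
    o,Rc,_,cam=load();n=Rc[:,2];x=Rc@[np.cos(th),np.sin(th),0];y=Rc@[-np.sin(th),np.cos(th),0]
    Q=quat(tool_R(Rc,th-np.pi)); base=o+Rc@[*wc,0]
    for k in range(N):
        P=base-8*x+n*(zs+3)
        robot.move_linear(P,feed=120,attitude=Q)
        robot.dwell(.1);f0=robot.read_contact_force()
        z=zs+.5;robot.move_linear(base-8*x+n*z,feed=60)
        F=0
        while F<target-2.5 and z>14.2:
            z-=.15 if F>1 else .4; robot.move_linear(base-8*x+n*z,feed=20); F=(robot.read_contact_force()-f0)@n
        z0=z;log=[(round(float(F),1),)]
        for d in np.arange(-5.,8.1,3.25):
            robot.move_linear(base+d*x+n*z,feed=40); f=robot.read_contact_force()-f0;F=f@n
            log.append((round(float(F),1),round(float(f@x),1),round(float(f@y),1))); z-=np.clip((target-F)*.04,-.25,.25)
        print(k,round(z0,2),round(z,2),log,robot.read_t()); zs=z0+.8
        robot.move_linear(base+8*x+n*(z+4),feed=100)
    return zs
E
python3 - <<'E'
from h import *
from stroke import strokes
o,Rc,_,cam=load();n=Rc[:,2];d=np.load("w5.npz");K=d["K"];W=d["W"].copy();W[:3,3]+=cam
cc=lambda u,v:np.array([149+u*.225,72+v*.225])
pl=lambda u,v,z:(Rc.T@(onplane(K,W,cc(u,v),o+z*n,n)-o))[:2]
an=lambda a,b:np.arctan2(*(b-a)[::-1])
wm=pl(452,388,16.3);A=pl(505,268,13);B=pl(468,112,13);st=pl(403,231,24.5)
m=pl(362,191,14);H1=(pl(405,490,11)+pl(513,490,11))/2;H2=(pl(412,590,11)+pl(507,590,11))/2
c2=pl(370,306,13)
print("worm",wm,"fixedface th",an(A,B),"bottom",an(A,c2)-np.pi/2+2*np.pi,"stub",st,"mark ang",an(st,m),"handle th",an(H1,H2)+2*np.pi-2.88,"worm-A th",an(wm,A)-np.arctan2(-17,19),np.hypot(*(wm-A)))
th=1.64;D=st-wm;print("nut rel worm in wrench",[np.cos(th)*D[0]+np.sin(th)*D[1],-np.sin(th)*D[0]+np.cos(th)*D[1]])
np.savez("worm.npz",wm=wm,th=th)
z=strokes(wm,th,1)
E
```

```text
worm [  1.04141901 -32.37134696] fixedface th 1.5698538064125285 bottom 1.595861833860683 stub [ 0.06545069 -0.59482669] mark ang 2.2295128379527966 handle th 1.5900804981303152 worm-A th 1.6318995971851527 24.702916729630257
nut rel worm in wrench [np.float64(31.76794609224996), np.float64(-1.2236648473752658)]
0 14.15 12.9 [(-0.6,), (0.6, -1.1, 0.0), (-1.4, -0.8, -0.8), (0.0, -0.2, -0.6), (-0.4, -0.6, -0.9), (-0.0, -0.7, 0.3)] 27.45
```

Run:
```python
from h import *
from stroke import strokes
o,Rc,_,cam=load();e=np.load("worm.npz");n=Rc[:,2]
p=robot.read_eef_pos();robot.move_linear(p+n*12,feed=150);robot.grip(0)
z=strokes(e["wm"],1.61,1,zs=18.5)
```

```text
0 15.9 15.89 [(6.2,), (8.0, -3.6, 0.4), (7.6, -4.2, 1.3), (7.8, -4.0, 0.7), (8.5, -4.8, 1.1), (8.0, -5.5, 2.0)] 32.5667
```

```bash
sed -i 's/zs=z0+.8/zs=z0-.2/; s/np.arange(-5.,8.1,3.25)/(-4.,0.,4.,8.)/; s/feed=40/feed=60/' stroke.py
python3 - <<'E'
from stroke import *
e=np.load("worm.npz");strokes(e["wm"],1.61,2,zs=15.7)
E
```

```text
0 15.8 15.89 [(6.6,), (7.5, -3.2, 1.5), (8.3, -4.1, 1.2), (8.4, -4.2, 0.8), (10.0, -5.2, 1.5)] 34.7
1 15.7 15.97 [(8.2,), (10.0, -1.9, 1.3), (9.3, -3.3, 1.2), (9.9, -3.9, 2.1), (9.6, -3.9, 1.4)] 36.8333
```

Run:
```python
from stroke import *
e=np.load("worm.npz");th=1.61;strokes(e["wm"],th,1,target=9,zs=15.6)
o,Rc,_,cam=load();n=Rc[:,2];x=Rc@[np.cos(th),np.sin(th),0]
P=o+Rc@[*e["wm"],0]-30*x+n*75
robot.move_linear(P,feed=200);robot.dwell(.2)
im,K,W,_=wrist();np.savez("w6.npz",img=im,K=K,W=W);W[:3,3]+=cam
u=proj(K,W,o+Rc@[0,0,14]);x0=int(np.clip(u[0]-90,0,332));y0=int(np.clip(u[1]-60,0,249));print(u,x0,y0,robot.read_t())
cv2.imwrite("pics/w6.png",cv2.resize(im[y0:y0+135,x0:x0+180,::-1],(800,600),interpolation=cv2.INTER_CUBIC))
```

```text
0 15.7 15.68 [(7.1,), (8.8, -5.4, 1.7), (9.3, -8.4, 2.4), (9.5, -7.4, 1.9), (7.9, -6.4, 1.1)] 38.9667
[256.55606128 122.96116997] 166 62 39.95
```

View pics/w6.png

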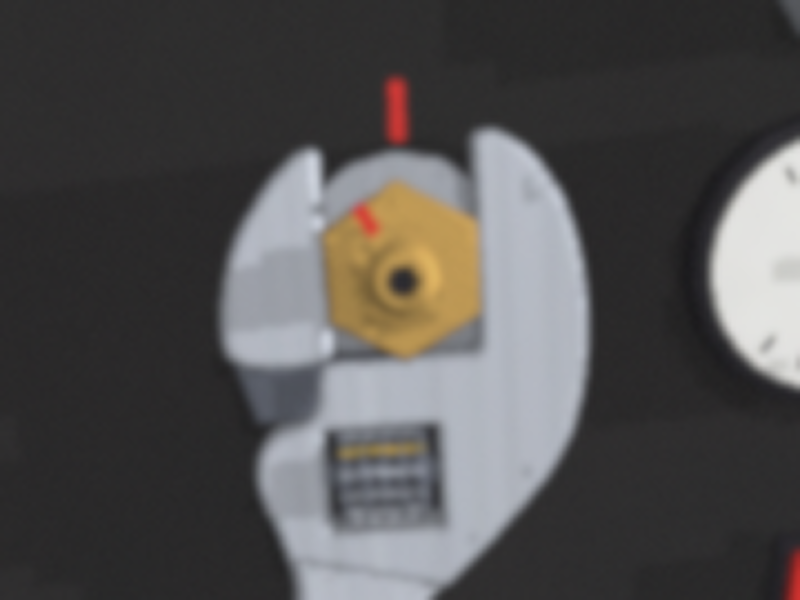

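Run:
```python
from h import *
o,Rc,_,cam=load();n=Rc[:,2]
h0=1.62+np.arctan2(24.6,-107.7); r=106.
def pose(phi,z):  # phi: angular position of TCP about the nut
    tx=phi-np.pi+(2.88-np.arctan2(24.6,-107.7))+.0  # tool x opposite to handle direction
    return o+Rc@[r*np.cos(phi)+.3,r*np.sin(phi),z],quat(tool_R(Rc,tx-np.pi))
phi=h0+.32
P,Q=pose(phi,40);robot.reach(P,Q);P,Q=pose(phi,4.);robot.move_linear(P,feed=100);robot.dwell(.1)
f0=robot.read_contact_force();print("start",robot.read_t(),f0.round(1));log=[]
while phi>h0-.65:
    phi-=.025;P,Q=pose(phi,4.);robot.move_linear(P,feed=40,attitude=Q)
    F=Rc.T@(robot.read_contact_force()-f0);ft=-F[0]*np.sin(phi)+F[1]*np.cos(phi);log.append((round(phi-h0,3),round(float(ft),1),round(float(F[2]),1)))
    if ft>12:break
print(log[::2],log[-1],robot.read_t())
np.savez("sw.npz",phi=phi,h0=h0)
```

```text
start 40.9 [-0.4  0.5 -0.7]
[(np.float64(0.295), -0.4, 1.0), (np.float64(0.245), 1.7, 4.2), (np.float64(0.195), 5.5, 4.2), (np.float64(0.145), 4.8, 5.2), (np.float64(0.095), 5.6, 5.1), (np.float64(0.045), 5.5, 5.4), (np.float64(-0.005), 6.5, 5.8), (np.float64(-0.055), 5.5, 5.5), (np.float64(-0.105), 5.2, 5.4), (np.float64(-0.155), 7.6, 6.0), (np.float64(-0.205), 5.7, 4.6), (np.float64(-0.255), 5.8, 6.1), (np.float64(-0.305), 6.6, 5.2), (np.float64(-0.355), 6.6, 6.0), (np.float64(-0.405), 8.2, 4.9), (np.float64(-0.455), 7.7, 3.7), (np.float64(-0.505), 7.8, 3.9), (np.float64(-0.555), 7.8, 3.4), (np.float64(-0.605), 6.9, 2.7), (np.float64(-0.655), 7.0, 3.1)] (np.float64(-0.655), 7.0, 3.1) 50.65
```

Run:
```python
from h import *
im,K,W,_=wrist();np.savez("w7.npz",img=im,K=K,W=W)
t=robot.capture("top")["img"];s=robot.capture("scene")["img"];print(robot.read_t())
a=cv2.resize(im,(400,300));b=cv2.resize(t[130:235,170:310],(400,300),interpolation=cv2.INTER_CUBIC);c=cv2.resize(s[130:235,190:330],(400,300),interpolation=cv2.INTER_CUBIC)
cv2.imwrite("pics/w7.png",np.vstack([np.hstack([a,b]),np.hstack([c,c*0])])[:,:,::-1])
```

```text
50.8
```

View pics/w7.png

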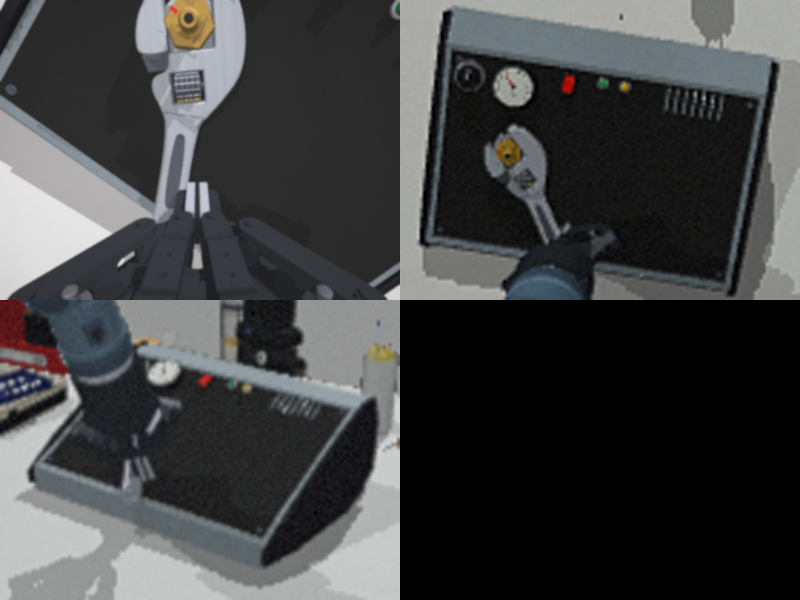

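Run:
```python
from h import *
o,Rc,_,cam=load();n=Rc[:,2]
for f,win in(("w6",(62,150,200,300)),("w7",(0,60,200,290))):
    d=np.load(f+".npz");im=d["img"].astype(int);K=d["K"];W=d["W"].copy();W[:3,3]+=cam
    m=((im[...,0]>150)&(im[...,1]<90)&(im[...,2]<90)).astype(np.uint8)
    k,lab,st,ce=cv2.connectedComponentsWithStats(m)
    for i in range(1,k):
        if st[i,4]<4:continue
        for z in(0,14):
            p=Rc.T@(onplane(K,W,ce[i],o+z*n,n)-o)
            if np.hypot(*p[:2])<40: print(f,ce[i].round(1),st[i,4],z,p.round(1),"ang",round(float(np.arctan2(p[1],p[0])),3))
    b=((im[...,0]>120)&(im[...,2]<90)&(im[...,1]>90)).astype(np.uint8); b[:win[0]]=0;b[win[1]:]=0;b[:,:win[2]]=0;b[:,win[3]:]=0
    ys,xs=np.nonzero(b);print(f,"brass",xs.mean(),ys.mean(),len(xs),ys.min(),"pred nut14",proj(K,W,o+Rc@[0,0,14]),"p",(Rc.T@(onplane(K,W,(xs.mean(),ys.mean()),o+14*n,n)-o)).round(1))
```

```text
w6 [254.9  86.2] 40 0 [-2.1 24.2 -0. ] ang 1.656
w6 [254.9  86.2] 40 14 [-2.1 23.8 14. ] ang 1.66
w6 [247.7 111. ] 10 0 [-6.6  7.   0. ] ang 2.33
w6 [247.7 111. ] 10 14 [-6.4  7.7 14. ] ang 2.261
w6 brass 255.1905311778291 123.09930715935334 866 104 pred nut14 [256.55606128 122.96116997] p [-0.9 -0.1 14. ]
w7 [221.9  12.2] 36 0 [ 1.4 13.5  0. ] ang 1.466
w7 [221.9  12.2] 36 14 [-0.2 10.4 14. ] ang 1.595
w7 brass 242.3216237314598 29.467993754879 2562 0 pred nut14 [241.88473688  30.22179187] p [ 0.3  0.  14. ]
```

Run:
```python
from h import *
o,Rc,_,cam=load();n=Rc[:,2];e=np.load("sw.npz");phi=float(e["phi"]);h0=float(e["h0"]);r=106.
def pose(phi,z):
    tx=phi-np.pi+(2.88-np.arctan2(24.6,-107.7)); return o+Rc@[r*np.cos(phi)+.3,r*np.sin(phi),z],quat(tool_R(Rc,tx-np.pi))
# force relative to last known: free-space offset was about 0
f0=np.array([-.4,.5,-.7])
for k in range(12):
    phi-=.015;P,Q=pose(phi,4.);robot.move_linear(P,feed=40,attitude=Q)
    F=Rc.T@(robot.read_contact_force()-f0);ft=-F[0]*np.sin(phi)+F[1]*np.cos(phi);print(round(phi-h0,3),round(float(ft),1),F.round(1))
    if ft>16:break
print(robot.read_t());np.savez("sw.npz",phi=phi,h0=h0)
d=wrist()[0:3]
im,K,W=d;np.savez("w8.npz",img=im,K=K,W=W)
W=W.copy();W[:3,3]+=cam;im=im.astype(int);m=((im[...,0]>150)&(im[...,1]<90)&(im[...,2]<90)).astype(np.uint8)
k,lab,st,ce=cv2.connectedComponentsWithStats(m)
for i in range(1,k):
    p=Rc.T@(onplane(K,W,ce[i],o+14*n,n)-o)
    if st[i,4]>4 and np.hypot(*p[:2])<40: print(ce[i],st[i,4],p.round(1),np.arctan2(p[1],p[0]-.3))
```

```text
-0.67 5.4 [ 6.  -1.9  3.1]
-0.685 6.0 [ 6.2 -2.5  2.9]
-0.7 5.5 [ 5.2 -2.8  3.5]
-0.715 5.9 [ 6.2 -2.6  3.7]
-0.73 5.2 [ 5.1 -2.6  4.6]
-0.745 5.2 [ 5.5 -2.4  4.2]
-0.76 6.1 [ 5.6 -3.5  4.9]
-0.775 6.0 [ 4.9 -3.8  5.3]
-0.79 5.2 [ 4.3 -3.4  5.3]
-0.805 6.5 [ 5.5 -4.2  5.7]
-0.82 5.5 [ 4.3 -3.8  6.2]
-0.835 5.8 [ 4.8 -3.8  5.3]
53.8
[221.17073171   9.17073171] 41 [-0.1 10.3 14. ] 1.6130921045106346
```

Run:
```python
from h import *
o,Rc,_,cam=load();n=Rc[:,2]
for f in("w6","w7","w8"):
    d=np.load(f+".npz");im=cv2.GaussianBlur(d["img"],(3,3),0).astype(int);K=d["K"];W=d["W"].copy();W[:3,3]+=cam
    print(f)
    for x in range(36,-125,-4):
        r=""
        for y in range(24,-124,-3):
            u=proj(K,W,o+Rc@[x,y,12]);i,j=int(round(u[1])),int(round(u[0]))
            if 0<=i<384 and 0<=j<512:
                p=im[i,j];r+="R" if p[0]>140 and p[1]<95 else "B" if p[0]-p[2]>50 else "#" if p.min()>125 else "+" if p.min()>80 else "."
            else:r+=" "
        print(r)
```

```text
w6
..................................................
..................................................
.......++########+................................
....################..............................
..+##################+............................
..#####################+..........................
.########B++#############...............+++++++++.
...+#BBBBBBB+######+++####...........++++++++++##.
...##BBBBBBBB###++++++#######+.......++++++++...+.
..+#BBBB..BBB####+++++###############.............
...#BBBBBBBB+####+++++###############+++++++++++#+
...##BBBBBBB+####++++++######++++++++++++++++++++.
....##BB+++#######+###############++++............
..+###########..+########+++++#########+..........
....##########++++####+...............+++.........
.....+########+..............................++++.
.........++++.....................................
..................................................
..................................................
..................................................
..................................................
..........................
[... 4481 characters left out ...]
..+##++##............................
................##+++##...........................
................+#+++##...##......................
.................##+++###+###.....................
.................+#+++####.###....................
..................##++++.##.###...................
..................##+++..###.###..................
..................+##++...##+.#...................
##################+##++...+##.....................
######################++.........................+
#######################++.........................
########################+.........................
########################..........................
####################..+...........................
```

Run:
```python
from h import *
o,Rc,_,cam=load();n=Rc[:,2]
d=np.load("w8.npz");im=d["img"].astype(int);K=d["K"];W=d["W"].copy();W[:3,3]+=cam
th=.49  # rows: wrench -x downward ; columns: wrench y from + (left) to -
print("rows wx from 24, cols wy 36..-36 step1.2; nut at origin")
for x in np.arange(10,-64,-2.):
    r=""
    for y in np.arange(36,-38,-1.2):
        q=[np.cos(th)*x-np.sin(th)*y,np.sin(th)*x+np.cos(th)*y,13]
        u=proj(K,W,o+Rc@q);i,j=int(round(u[1])),int(round(u[0]))
        if 0<=i<384 and 0<=j<512:
            p=im[i,j];r+="R" if p[0]>140 and p[1]<95 else "B" if p[0]-p[2]>50 else str(min(9,p.mean().astype(int)//25))
        else:r+=" "
    print("%4d"%x,r)
```

```text
rows wx from 24, cols wy 36..-36 step1.2; nut at origin
  10                                                               
   8               77776457BBBBBBBBBBBBBBBB564677777777776211111111
   6 111111111477777777655BRBBBBBBBBBBBBBBBB55577777777777511111111
   4 111111113777777777655BBRBBBB2222BBBBBBBBB477777777777741111111
   2 11111112677777777775BBBBBBBB3222BBBBBBBBBB77777777777751111111
   0 1111111577777777777BBBBBBBBBBBBBBBBBBBBBB467777777777763111111
  -2 11111126777777777775BBBBBBBB22B22BBBBBBBB367777777777774211111
  -4 111111377777777777763BBBBBBBBBBBBBBBBBBB4457777777777776211111
  -6 11111137777777777776443BBBBBBBBBBBBBBBB45457777777777776411111
  -8 111111577777777777774454BBBBBBBBBBBBBB355447777777777777411111
 -10 1111115777777777777744554BBBBBBBBBBBB3555447777777777776511111
 -12 11111147777777777777545564B22222223334555347777777777777511111
 -14 11111137777777777777634555655555555555666677777777777777411111
 -16 11111134677777777654332245555567777777777777777777777777511111
 -18 11111111134444433333346666666677777777776777777777777777411111
 -20 1111111113333333333
[... 771 characters left out ...]
77776411111111111111
 -44 11111111111111136666665434444455555788877777763111111111111111
 -46 11111111111111113676666556666666666777777777621111111111111111
 -48 11111111111111111577776666666666666777777764111111111111111111
 -50 11111111111111111345555566666666667777776521111111111111111111
 -52 11111111111111111135666666655555555666664111111111111111111111
 -54 11111111111111111125666666666666666665421111111111111111111111
 -56 11111111111111111115666666666666667754111111111111111111111111
 -58 11111111111111111115677777666666666532111111111111111111111111
 -60 11111111111111111125677777777666666521111111111111111111111111
 -62 11111111111111111135777777777777765421111111111111111111111111
```

Run:
```python
from h import *
o,Rc,_,cam=load();n=Rc[:,2];e=np.load("sw.npz");phi=float(e["phi"]);r=106.
def pose(phi,z):
    tx=phi-np.pi+(2.88-np.arctan2(24.6,-107.7)); return o+Rc@[r*np.cos(phi)+.3,r*np.sin(phi),z],quat(tool_R(Rc,tx-np.pi))
P,Q=pose(phi+.12,4.5);robot.move_linear(P,feed=60,attitude=Q)
P,Q=pose(phi+.14,90);robot.move_linear(P,feed=120,attitude=Q);robot.dwell(.3)
print(robot.read_t(),robot.read_contact_force().round(1))
im,K,W,_=wrist();W[:3,3]+=cam;im=im.astype(int);m=((im[...,0]>150)&(im[...,1]<90)&(im[...,2]<90)).astype(np.uint8)
k,lab,st,ce=cv2.connectedComponentsWithStats(m)
for i in range(1,k):
  for z in(0,14):
    p=Rc.T@(onplane(K,W,ce[i],o+z*n,n)-o)
    if st[i,4]>4 and np.hypot(*p[:2])<40: print(z,st[i,4],p.round(1),np.arctan2(p[1],p[0]))
th=.49
for x in np.arange(24,-40,-3.):
    r=""
    for y in np.arange(36,-38,-1.2):
        q=[np.cos(th)*x-np.sin(th)*y,np.sin(th)*x+np.cos(th)*y,13]
        u=proj(K,W,o+Rc@q);i,j=int(round(u[1])),int(round(u[0]))
        if 0<=i<384 and 0<=j<512:
            p=im[i,j];r+="R" if p[0]>140 and p[1]<95 else "B" if p[0]-p[2]>50 else str(min(9,p.mean().astype(int)//25))
        else:r+=" "
    print("%4d"%x,r)
```

```text
55.375 [ 0.1 -0.3 -0.6]
0 6 [ 0.8 12.1  0. ] 1.508211019542928
14 6 [-0.4 10.2 14. ] 1.6057217293513015
  24 11111111111111111111111111111111111111111111111111111111111111
  21 11111111111111111111111111111111111111111121111111111111111111
  18 11111111111111111111111111111111111111136777754111111111111111
  15 11111111111111236521111124556656654322125777777762111111111111
  12 1111111111112567775223677666BBBBBBB666645777777777631111111111
   9 1111111112R577777754677BBBBBBBBBBBBBBB665677777777764111111111
   6 111111112367777777655BBBBBBBBBBBBBBBBBB55677777777776421111111
   3 11111112477777777775BBBBBBBBB22BBBBBBBBBB667777777777632111111
   0 11111115677777777765BBBBBBBBB32BBBBBBBBBB567777777777753111111
  -3 111111257777777777754BBBBBBBBBBBBBBBBBBB4467777777777765211111
  -6 11111147777777777776444BBBBBBBBBBBBBBBB45567777777777775311111
  -9 111112467777777777775444BBBBBBBBBBBBBB455557777777777776411111
 -12 11111257777777777777545554B33333344434554346777777777776521111
 -15 11111236777777777776532355655555555567777777777777777776321111
 -18 11111112245455444433345666666677777777766777777777777776421111
 -21 11111111223333333333346666666677777777777777777777777776321111
 -24 11111111123333333333356666666777777767777777777777777765211111
 -27 11111111111233222444555545545455555423677777777777777754111111
 -30 11111111111112467766643223455555555533577777777777777531111111
 -33 11111111111114667766653234444554555544567777777777774211111111
 -36 11111111111123677666664333333333333432457777777776631111111111
 -39 11111111111113466666665323433333334432266777777753211111111111
```

```bash
python3 -c "
from station import robot
print(robot.job_done(), robot.read_t())"
```

```text
the job is handed in; nothing more can be done
the job is handed in; nothing more can be done
```

The job is handed in at about 55 s: the nut measures fully tight (marked flat at about 1.61 rad against 1.64), and the wrench is released and still on the nut. I over-swung the handle, so the jaw gave way at the stop and the wrench slipped about 0.5 rad round the nut. The snug jaw before the turn was judged only from worm drag and a picture, not measured.

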